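# Uncap the safety jar and stow the cap in its bay

### The job

Open the jar with the squeeze-tab safety cap: squeeze both side tabs and, holding them in, turn the cap anticlockwise until it comes free, then lift it off. Set the cap down right way up in the middle of the loose tray's pan and let go of it, then slide the tray, cap and all, fully home into the bay of the grey dock, its fin still out in front. Leave the jar with the plain lid and everything else where it is.

Things in the scene. Friction and masses are not known exactly. Their poses are not given: they have to be found in the camera images.
- safety_jar: white jar fixed to the desk, the one whose cap has two side tabs. Round foot 96 mm across, 22 mm high; body 72 mm across; flat shoulder 95 mm above the desk. Origin: centre of the foot on the desk, z up. Neck 29 mm across rises 41.5 mm from the shoulder; two lugs on it (+-y) hold the cap down. On the shoulder at +x and -x, 6 mm high catches enclose the cap's teeth
- cap: grey safety cap on that jar, loose, about 84 g, 44 mm high with its teeth, skirt 49 mm across. Origin: on its axis at the tips of its teeth and feet (7 mm below the skirt), on which it stands; z up through the flat top. Side tabs at +x and -x. Starts locked on the neck, origin 96.5 mm above the desk, x axis along the jar's x. Sideways play 2 mm
- tab_a_face (a point): middle of the outer face of the sprung tab on the cap's +x side, 29 mm above the cap's origin. Each tab is 18 mm wide (along cap y), 16 to 42 mm above the origin; 64 mm over both faces at rest, 53 mm squeezed home
- tab_b_face (a point): the same on the cap's -x side. Unlocking: with both tabs squeezed in, the cap turns anticlockwise seen from above (clockwise is blocked); between 55 and 120 degrees of turn, about 70 is right, it lifts straight off; clear of the neck once raised 45 mm
- tab_a (a joint): inward travel of the +x tab, m: 0 at rest, 0.0055 squeezed home (about 12 N), springs back; the catches let go from about 0.004
- tab_b (a joint): inward travel of the -x tab, m: 0 at rest, 0.0055 squeezed home (about 12 N), springs back; the catches let go from about 0.004
- plain_jar: look-alike jar, fixed to the desk, same body and foot, with a plain ribbed lid without tabs (49 mm across, top 139 mm above the desk); not to be opened. Origin: centre of its foot on the desk
- tray: loose aluminium tray lying on the desk, about 250 g: square pan 110x110 mm, walls 3 mm thick, 10 mm high, floor 3 mm. Origin: under the pan's centre, on the desk; z up. At its -x side a tongue 36 mm wide runs out to 124 mm from the origin and carries an upright grip fin. The pan enters the dock +x first
- tray_fin (a point): centre line of the tray's fin, 100 mm along -x from the tray's origin, 32 mm above its underside. Fin 40 mm long along the tray's x, 10 mm thick along its y, top 45 mm above the desk
- dock: grey housing fixed to the desk, with a bay under its roof, open to the robot and below. Origin: on the desk, middle of the mouth; +x points into the bay. Bay 116 mm wide (y), 60 high, 112 deep to the back stop; roof top 66 mm high. Flared guides 22 mm high stand 26 mm out, widening it to about 150. Home, the tray's origin is 57 mm inside the mouth, tongue and fin stand out in front
- aerosol_1: bystander: spray can, 52 mm across, 178 mm tall; origin centre of its foot
- flask: bystander: wood-look drinking flask, 71 mm across, 262 mm tall; origin centre of its foot
- parts_tin: bystander: small open white tin, 60 mm across, 35 mm high; origin centre of its foot
- tape_measure: bystander: yellow pocket tape measure, 34x70x64 mm; origin centre of its underside
- tape_roll: bystander: roll of masking tape lying on the dock's roof, 101 mm across, 27 mm high; origin centre of its underside
- stapler: bystander: stapler, 34x138x49 mm; origin centre of its underside
- marker: bystander: marker pen, 18x130x20 mm, lying; origin centre of its underside
Not all that is in view belongs to the job. What is shaped like the safety_jar but red is not meant.

How it is judged:
By the outcome, as a careful person would: the job done as asked, in the order asked, and still so for the second after the job is handed in, with the robot touching nothing.
It also fails if it takes over 64 s, if anything falls off the work surface, if the arm or the gripper's body presses on something with over 40 N, if the wrist force passes 120 N, or if a joint passes its speed limit or range.

### The arm

A 6-joint arm with a two-finger parallel gripper is mounted at the origin on a cart in front of the work surface, level with it; the furniture and walls round the work are solid. World frame = base frame: x ahead of the robot, y to its left, z up, the work surface at z = 0. Lengths are in mm, angles in rad, forces in N, time in s.
With the tool pointing down it reaches from about 250 to 800 mm from the base axis. Payload 3.9 kg.
Tool frame: the origin (TCP) lies between the finger pads; the fingertips stand 19 mm ahead of it and the grasp point (between the pads) is the TCP; z points along the fingers, y is the direction in which the jaws open and shut (so a half turn about z gives the same grasp; the last joint's range is limited). The gripper opens to 85 mm and grips with 20 to 120 N. Pads are 22 mm wide; open, the fingers measure 114 mm over their backs; the gripper's body (76 mm by 85 mm) begins 54 mm behind the grasp point. The pads swing forward as they close: fully open they stand 13 mm farther back than shut.
Start: joints at [-1.22, 0.26, -0.138, 1.173, 0, 1.571], TCP at [180.411, -493.018, 250.304] pointing down, gripper open.
Joint ranges: [-2.78, 2.78], [-0.83, 1.72], [-1.28, 1.37], [-1.9, 2.12], [-1.57, 1.48], [-3.14, 3.14]. Speed limits (rad/s): [2.57, 2.57, 3.14, 3.14, 3.14, 3.14].

### API

Orientations are given as [roll, pitch, yaw] about the fixed x, y, z axes, in that order (R = Rz(yaw) Ry(pitch) Rx(roll)).
In Python, from rig import get_obs, camera, finish_job gives the robot as it stands. The module is installed in compiled form; this text tells all that it offers.
- The arm moves only by the tool servo_tool, never from a script. Its argument "rows" is a list of rows, each an object of numbers: "tx", "ty", "tz": the shift along the tool's x, y, z in cm; "turn": the turn about the tool's z in degrees; "grip": the gripper command: -1 is fully open, 1 is shut, values between are in proportion. A call has exactly 5 rows; each row is the pose to reach, as a shift and turn from the pose commanded when the call began, along the tool's axes at that moment; what a row does not reach only later rows make up. A row lasts 1/12 s, in which the tool goes at most 41.7 mm and 7.16 degrees, less where a joint would pass 70% of its speed; a pose out of reach is approached as far as the arm can. A call with a gripper value outside its range is refused whole. The fingers move at their own pace and stop on an object; "squeeze" is the grip in N (left out, the last holds). Time passes only in rows, so rows that repeat a pose let the fingers close, or fill a call up. It gives the time, the measured TCP pose, the force and the opening at its end, in the units of the state.
- get_obs(): the state, without advancing time (a new reading comes with each control period).
- camera(name): name is "scene" or "top" or "wrist"; returns a dict with "image" (480x640x3 uint8, red, green, blue), "camera_matrix" (3x3 intrinsics, pixels), "k1" (the pictures are not rectified: a ray, as slopes to the right and down, at radius r is drawn at 1 + k1 r^2 times it, then the intrinsics apply), "eye" and "attitude" of the camera in the world. Camera axes: x right, y up, looking along -z (the intrinsics and any distortion apply to the point x, -y, -z); pixel columns grow to the right and rows downward; lengths in mm; the calibration is good to about 2 mm. A picture is of the moment at which its call begins. There is no depth.
- finish_job(): hands the job in, once; it reports no verdict.
The state is a dict: "clock": time; "joints": joint angles; "joint_velocities": joint speeds; "effort": joint torques, N m; "eef_pos": TCP position; "orientation": TCP orientation; "wrist_force": force on the tool from outside, world axes, zero at the start; "torque": the same for the moment, N m; "grip_width": finger opening in mm.
Only numpy, scipy, OpenCV 4.12 (cv2) and the standard library are available. Lean on these libraries where they do the work, as an engineer would, in place of code of your own. Each camera call takes 0.05 s, during which the arm holds its last target.

## Working session

There is one attempt and no reset: what is moved stays moved. The work goes in short steps, Python scripts to look and compute and a tool call to move; the robot and the scene stay as the last step left them, time stands still between calls to the robot, and variables do not carry over. Pictures are saved under pics/ and viewed, and the job is handed in when it is done.

Besides the shell and the picture viewer there is one more tool, called after ">>>" as name(argument=value, ...) on one line, values as JSON. servo_tool: Moves the arm, as the interface text tells. Its arguments: {"type":"object","properties":{"rows":{"type":"array"},"squeeze":{"type":"number"}},"required":["rows"]}

```bash
mkdir -p pics; ls; cat > h.py <<'E'
import numpy as np, cv2
from rig import get_obs, camera
from scipy.spatial.transform import Rotation as R
def snap(n,f):
    c=camera(n); cv2.imwrite('pics/'+f+'.png',cv2.cvtColor(c['image'],cv2.COLOR_RGB2BGR))
    np.savez('pics/'+f+'.npz',image=c['image'],K=np.array(c['camera_matrix']),k1=c['k1'],eye=np.array(c['eye']),att=np.array(c['attitude']))
    return c
E
python3 - <<'E'
from h import *
for n in ['scene','top','wrist']:
    c=snap(n,n+'0'); print(n,c['camera_matrix'],c['k1'],c['eye'],c['attitude'])
print(get_obs())
E
```

```text
pics
scene [[584.61658762   0.         316.31871209]
 [  0.         584.61658762 240.33338703]
 [  0.           0.           1.        ]] 0.04520930204154382 [ 670.12748447 -691.03510795 1284.82661016] [ 0.53991468 -0.00498989  0.20044401]
top [[540.98517899   0.         318.04819735]
 [  0.         540.98517899 230.16584422]
 [  0.           0.           1.        ]] -0.007948998196276586 [ 374.40868161    3.88593473 1661.82256889] [ 0.10028858  0.00474768 -1.59419151]
wrist [[360.3610712    0.         323.26675443]
 [  0.         360.3610712  248.77545429]
 [  0.           0.           1.        ]] -0.062006231553066955 [ 243.45801788 -468.43868351  373.04355912] [-0.27577868  0.00287519 -1.21891374]
{'clock': 0.15, 'joints': array([-1.21999208e+00,  2.60525221e-01, -1.39029629e-01,  1.17268811e+00,
        9.10407000e-06,  1.57078159e+00]), 'joint_velocities': array([ 0.00037803, -0.00232707,  0.0040227 , -0.00146983, -0.00058385,
        0.00214732]), 'effort': array([ 4.59430339e-04, -4.06006300e+01,  2.54165822e+01,  1.26508999e-02,
        1.56334950e-04,  9.47790198e-06]), 'eef_pos': array([ 180.25978819, -492.58562134,  249.67654823]), 'orientation': array([-3.14014602e+00, -9.12537262e-06,  3.50818965e-01]), 'wrist_force': array([ 0.34978436, -1.14533073,  0.56531541]), 'torque': array([ 0.03769284, -0.02870363,  0.05146236]), 'grip_width': 85.5453707549669}
```

View pics/scene0.png

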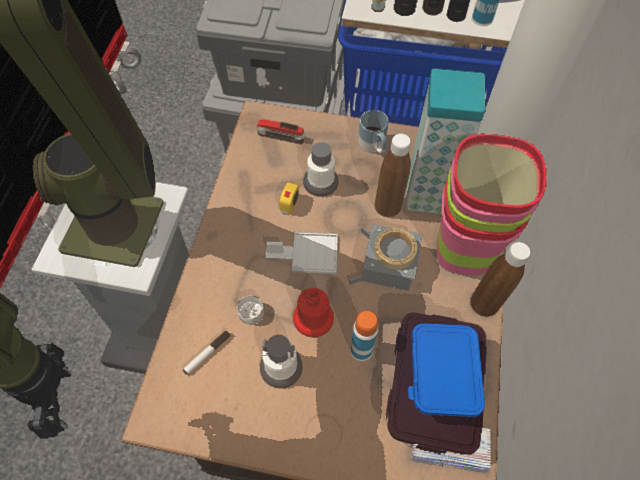

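View pics/top0.png

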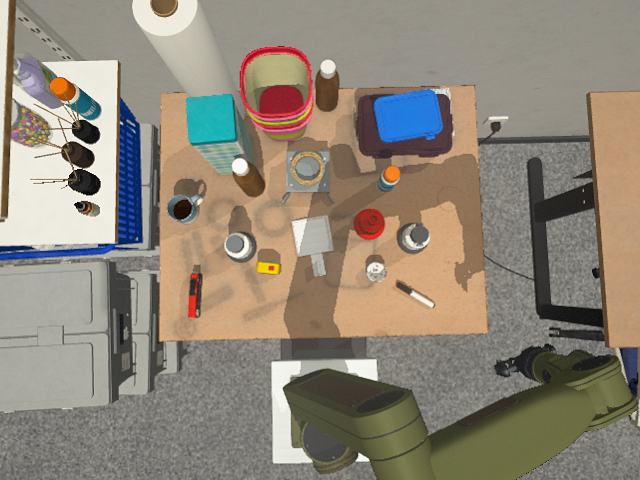

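View pics/wrist0.png

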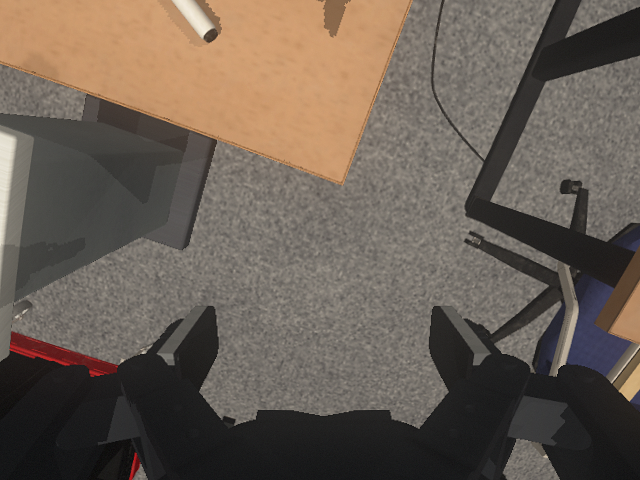

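Candidate jars in the scene picture are the white-bodied one at (280,360), the white-bodied one at (320,170) and the red one at (313,312), which the task excludes. I'll enlarge all of them, plus the tray and dock.

```bash
python3 - <<'E'
import cv2,numpy as np
s=cv2.imread('pics/scene0.png');t=cv2.imread('pics/top0.png')
z=lambda i,x,y,w,h,k:cv2.resize(i[y:y+h,x:x+w],None,fx=k,fy=k,interpolation=cv2.INTER_CUBIC)
cv2.imwrite('pics/c1.png',np.hstack([z(s,240,320,80,75,5),z(s,280,130,80,75,5)]))
cv2.imwrite('pics/c2.png',np.hstack([z(t,380,205,80,75,5),z(t,205,210,80,75,5)]))
cv2.imwrite('pics/c3.png',z(t,270,140,80,145,4))
cv2.imwrite('pics/c4.png',z(s,260,210,180,100,4))
E
```

```text
(no output)
```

View pics/c1.png

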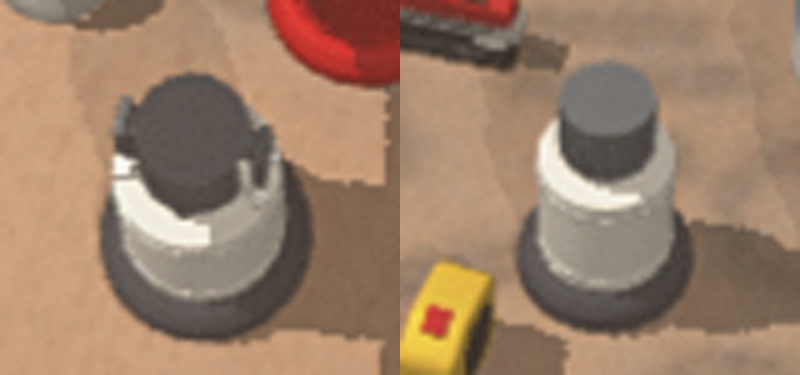

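View pics/c2.png

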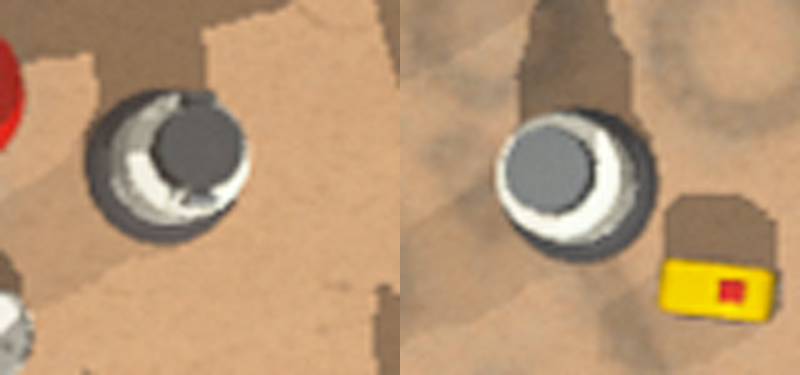

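View pics/c3.png

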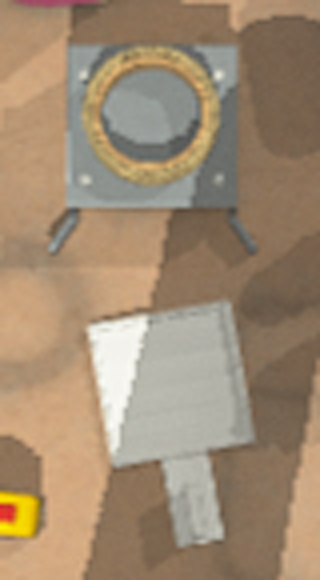

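View pics/c4.png

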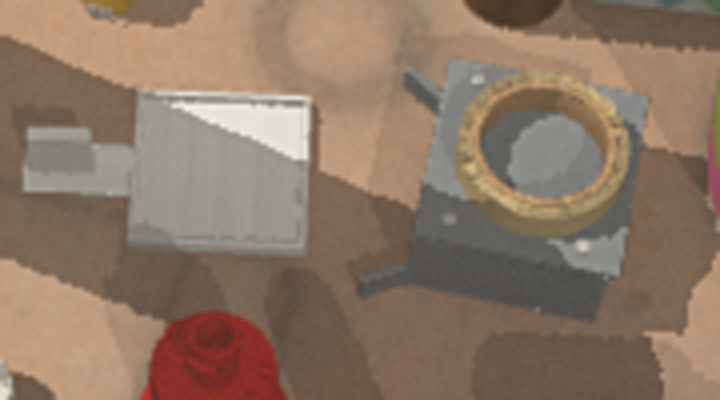

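```bash
cat >> h.py <<'E'
def load(f): return np.load('pics/'+f+'.npz')
def Rm(c): return R.from_euler('xyz',c['att']).as_matrix()
def proj(c,P):
    q=(np.atleast_2d(P)-c['eye'])@Rm(c); s=np.stack([q[:,0]/-q[:,2],-q[:,1]/-q[:,2]],1)
    s=s*(1+float(c['k1'])*(s**2).sum(1,keepdims=True)); K=c['K']
    return s*K[0,0]+K[:2,2]
def back(c,px,z):
    px=np.atleast_2d(np.array(px,float)); d=(px-c['K'][:2,2])/c['K'][0,0]; s=d.copy()
    for _ in range(20): s=d/(1+float(c['k1'])*(s**2).sum(1,keepdims=True))
    r=np.c_[s[:,0],-s[:,1],-np.ones(len(s))]@Rm(c).T
    return c['eye']+r*((z-c['eye'][2])/r[:,2])[:,None]
E
python3 - <<'E'
from h import *
np.set_printoptions(precision=1,suppress=True)
t=load('top0');s=load('scene0')
T=lambda x,y,z,k=5,o=(380,205):print('T',back(t,[[x/k+o[0],y/k+o[1]]],z))
S=lambda x,y,z,k=5,o=(240,320):print('S',back(s,[[x/k+o[0],y/k+o[1]]],z))
T(199,148,140.5);S(193,124,140.5)
T(166,167,22)
print('tabs');T(198,97,135);T(197,197,135);S(123,120,137);S(263,140,137)
print('tray')
o=(270,140)
for p in [(87,325),(228,301),(254,440),(113,466)]:T(*p,10,4,o)
T(208,505,45,4,o)
o=(260,210)
for p in [(310,97),(303,253),(128,248),(140,91)]:S(*p,10,4,o)
print('dock roof');o=(270,140)
for p in [(70,44),(239,44),(240,208),(68,207)]:T(*p,66,4,o)
o=(260,210)
for p in [(450,60),(648,95),(618,276),(413,236)]:S(*p,66,4,o)
E
```

```text
T [[ 508.2 -279.3  140.5]]
S [[ 513.1 -279.1  140.5]]
T [[ 507.5 -280.8   22. ]]
tabs
T [[ 537.7 -281.   135. ]]
T [[ 480.9 -278.   135. ]]
S [[ 483.9 -281.9  137. ]]
S [[ 542.4 -278.8  137. ]]
tray
T [[570.2  88.   10. ]]
T [[586.2 -20.8  10. ]]
T [[478.7 -38.   10. ]]
T [[461.4  70.2  10. ]]
T [[428.8  -1.5  45. ]]
S [[573.7  87.7  10. ]]
S [[589.8 -23.9  10. ]]
S [[483.7 -42.2  10. ]]
S [[466.2  70.1  10. ]]
dock roof
T [[776.8  94.   66. ]]
T [[773.7 -33.1  66. ]]
T [[648.8 -30.7  66. ]]
T [[652.6  97.7  66. ]]
S [[657.7  97.3  66. ]]
S [[780.1  96.6  66. ]]
S [[776.3 -30.9  66. ]]
S [[654.9 -28.9  66. ]]
```

The safety jar is the one at scene (280,360) / top (414,237). Its enlarged crop shows the two side tabs at (123,120) and (263,140). The jar at scene (320,170) has a plain lid with no tabs, and the third is red. The tray is at top (312,240) and the dock at top (308,172).

Next I'll move to a hover above the safety jar.

```bash
cat >> h.py <<'E'
def go(x,y,z,yawdeg):
    o=get_obs(); r=R.from_euler('xyz',o['orientation']); d=r.inv().apply(np.array([x,y,z])-o['eef_pos'])/10
    yaw=np.degrees(o['orientation'][2]); t=-((yawdeg-yaw+180)%360-180)
    print('clk %.2f pos %s rpy %s F %s w %.1f j1 %.2f j6 %.2f'%(o['clock'],o['eef_pos'].round(1),np.degrees(o['orientation']).round(1),o['wrist_force'].round(1),o['grip_width'],o['joints'][0],o['joints'][5]))
    print('tx %.2f ty %.2f tz %.2f turn %.1f'%(*d,t))
E
python3 -c "
from h import *
go(510.5,-279.5,250,-90)"
```

```text
clk 0.15 pos [ 180.3 -492.6  249.7] rpy [-179.9   -0.    20.1] F [ 0.3 -1.1  0.6] w 85.5 j1 -1.22 j6 1.57
tx 38.34 ty -8.66 tz -0.02 turn 110.1
```

>>> servo_tool(rows=[{"tx": 4,"ty": -0.9,"tz": 0,"turn": 7,"grip": -1},{"tx": 8,"ty": -1.8,"tz": 0,"turn": 14,"grip": -1},{"tx": 12,"ty": -2.7,"tz": 0,"turn": 21,"grip": -1},{"tx": 16,"ty": -3.6,"tz": 0,"turn": 28,"grip": -1},{"tx": 20,"ty": -4.5,"tz": 0,"turn": 35,"grip": -1}])

```text
clock: 0.57
eef_pos: [338.0, -391.3, 250.1]
orientation: [-3.141, 0.0, -0.213]
wrist_force: [0.5, 0.3, -0.3]
grip_width: 85.6
```

```bash
python3 -c "
from h import *
go(510.5,-279.5,250,-90)"
```

```text
clk 0.57 pos [ 338.  -391.3  250.1] rpy [-180.     0.   -12.2] F [ 0.5  0.3 -0.3] w 85.6 j1 -0.86 j6 2.50
tx 14.50 ty -14.57 tz 0.00 turn 77.8
```

The last joint runs the other way from what I assumed, so I'll use yaw +90° instead.

>>> servo_tool(rows=[{"tx": 3,"ty": -3,"tz": 0,"turn": -7,"grip": -1},{"tx": 6,"ty": -6,"tz": 0,"turn": -14,"grip": -1},{"tx": 9,"ty": -9,"tz": 0,"turn": -21,"grip": -1},{"tx": 12,"ty": -12,"tz": 0,"turn": -28,"grip": -1},{"tx": 14.5,"ty": -14.6,"tz": 0,"turn": -35,"grip": -1}])

```text
clock: 0.98
eef_pos: [510.5, -277.6, 250.0]
orientation: [-3.141, 0.0, 0.411]
wrist_force: [0.1, -0.1, 0.6]
grip_width: 85.4
```

>>> servo_tool(rows=[{"tx": 0,"ty": 0,"tz": 0,"turn": -7,"grip": -1},{"tx": 0,"ty": 0,"tz": 0,"turn": -14,"grip": -1},{"tx": 0,"ty": 0,"tz": 0,"turn": -21,"grip": -1},{"tx": 0,"ty": 0,"tz": 0,"turn": -28,"grip": -1},{"tx": 0,"ty": 0,"tz": 0,"turn": -35,"grip": -1}])

```text
clock: 1.4
eef_pos: [508.9, -278.9, 249.8]
orientation: [-3.141, 0.0, 1.022]
wrist_force: [0.4, 0.1, -0.4]
grip_width: 85.3
```

>>> servo_tool(rows=[{"tx": 0,"ty": 0,"tz": 0,"turn": -7,"grip": -1},{"tx": 0,"ty": 0,"tz": 0,"turn": -14,"grip": -1},{"tx": 0,"ty": 0,"tz": 0,"turn": -21,"grip": -1},{"tx": 0,"ty": 0,"tz": 0,"turn": -28,"grip": -1},{"tx": 0,"ty": 0,"tz": 0,"turn": -32,"grip": -1}])

```text
clock: 1.82
eef_pos: [508.7, -279.2, 249.9]
orientation: [-3.141, -0.0, 1.579]
wrist_force: [-0.0, -0.4, 0.1]
grip_width: 85.5
```

```bash
python3 -c "
from h import *
go(510.5,-279.5,250,90)
c=snap('wrist','w1');print(c['eye'],c['attitude'])"
```

```text
clk 1.82 pos [ 508.7 -279.2  249.9] rpy [-179.9   -0.    90.5] F [-0.  -0.4  0.1] w 85.5 j1 -0.50 j6 1.06
tx -0.03 ty 0.18 tz -0.01 turn 0.5
[ 506.70405717 -209.77529828  373.3841349 ] [-0.27394122  0.00167934  0.00902408]
```

View pics/w1.png

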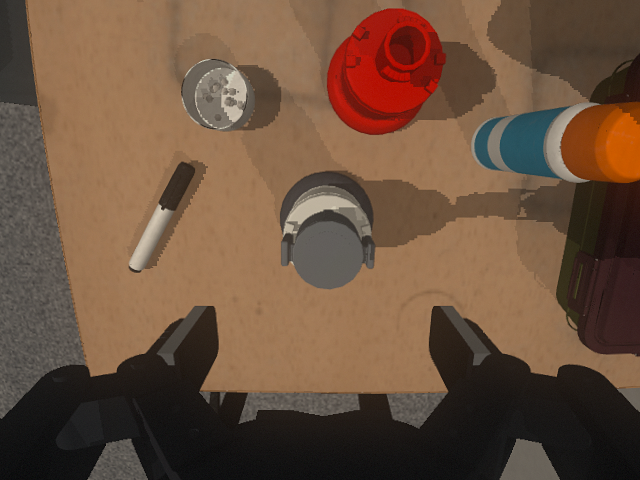

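```bash
python3 - <<'E'
from h import *
import cv2
i=cv2.imread('pics/w1.png')
cv2.imwrite('pics/w1c.png',cv2.resize(i[160:300,260:400],None,fx=5,fy=5,interpolation=cv2.INTER_CUBIC))
E
```

```text
(no output)
```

View pics/w1c.png

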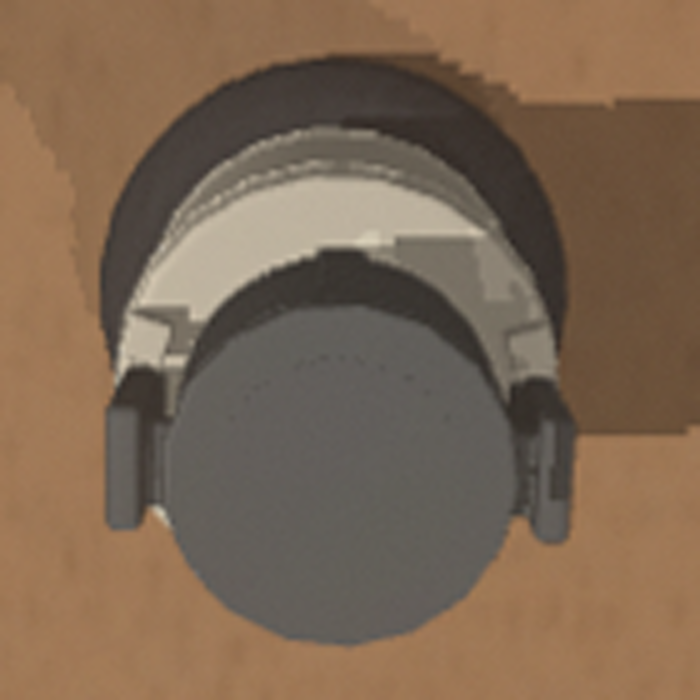

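```bash
python3 - <<'E'
from h import *
np.set_printoptions(precision=1,suppress=True)
w=load('w1')
f=lambda x,y,z:back(w,[[x/5+260,y/5+160]],z)[0]
print('top',f(341,475,140.5)); a=f(107,466,138.5);b=f(574,478,138.5);print(a,b,(a+b)/2,np.degrees(np.arctan2(*(b-a)[1::-1])),b-a)
a=f(107,527,138.5);b=f(570,542,138.5);print(a,b,np.degrees(np.arctan2(*(b-a)[1::-1])))
a=f(107,405,138.5);b=f(573,418,138.5);print(a,b,np.degrees(np.arctan2(*(b-a)[1::-1])))
go(510.5,-279.5,129,89)
E
```

```text
top [ 510.3 -279.5  140.5]
[ 478.5 -279.2  138.5] [ 542.1 -280.3  138.5] [ 510.3 -279.7  138.5] -0.9914342551467177 [63.6 -1.1  0. ]
[ 478.3 -287.9  138.5] [ 542.  -289.5  138.5] -1.410746807332278
[ 478.7 -270.6  138.5] [ 541.5 -271.8  138.5] -1.1074371258537241
clk 1.87 pos [ 508.7 -279.2  249.9] rpy [-180.    -0.    90.5] F [ 0.1 -0.  -0.4] w 85.6 j1 -0.50 j6 1.06
tx -0.04 ty 0.19 tz 12.09 turn 1.5
```

>>> servo_tool(rows=[{"tx": 0,"ty": 0.17,"tz": 2,"turn": 1.6,"grip": -1},{"tx": 0,"ty": 0.17,"tz": 5,"turn": 1.6,"grip": -1},{"tx": 0,"ty": 0.17,"tz": 7,"turn": 1.6,"grip": -1},{"tx": 0,"ty": 0.17,"tz": 8.5,"turn": 1.6,"grip": -1},{"tx": 0,"ty": 0.17,"tz": 9.5,"turn": 1.6,"grip": -1}])

```text
clock: 2.28
eef_pos: [509.3, -278.6, 153.0]
orientation: [-3.138, -0.002, 1.544]
wrist_force: [0.2, -1.3, -0.8]
grip_width: 85.6
```

```bash
python3 -c "
from h import *
go(510.4,-279.6,127,88.9)
c=snap('wrist','w2')"
```

```text
clk 2.28 pos [ 509.3 -278.6  153. ] rpy [-1.798e+02 -1.000e-01  8.850e+01] F [ 0.2 -1.3 -0.8] w 85.6 j1 -0.50 j6 1.10
tx -0.10 ty 0.12 tz 2.60 turn -0.4
```

View pics/w2.png

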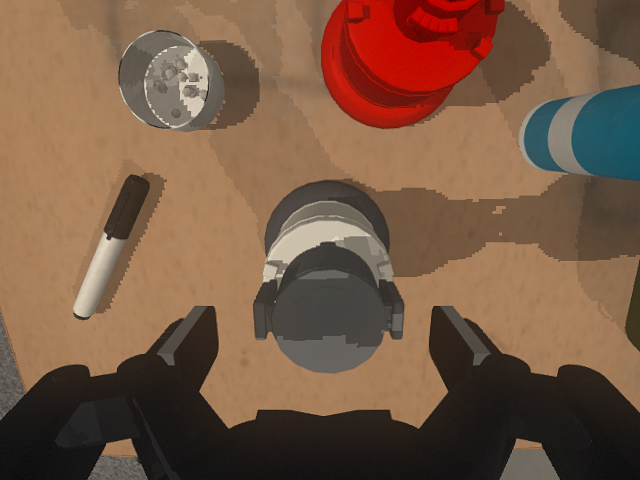

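>>> servo_tool(rows=[{"tx": -0.05,"ty": 0.05,"tz": 1,"turn": 0,"grip": -1},{"tx": -0.05,"ty": 0.05,"tz": 2,"turn": 0,"grip": -1},{"tx": -0.05,"ty": 0.05,"tz": 2.4,"turn": 0,"grip": -1},{"tx": -0.05,"ty": 0.05,"tz": 2.4,"turn": 0,"grip": -1},{"tx": -0.05,"ty": 0.05,"tz": 2.4,"turn": 0,"grip": -1}])

```text
clock: 2.75
eef_pos: [511.2, -279.9, 131.4]
orientation: [3.141, 0.0, 1.545]
wrist_force: [0.1, -0.2, 0.3]
grip_width: 85.3
```

```bash
python3 -c "
from h import *
go(510.4,-279.6,127,88.9)
c=snap('wrist','w3')"
```

```text
clk 2.75 pos [ 511.2 -279.9  131.4] rpy [180.    0.   88.5] F [ 0.1 -0.2  0.3] w 85.3 j1 -0.50 j6 1.10
tx 0.03 ty -0.08 tz 0.44 turn -0.4
```

View pics/w3.png

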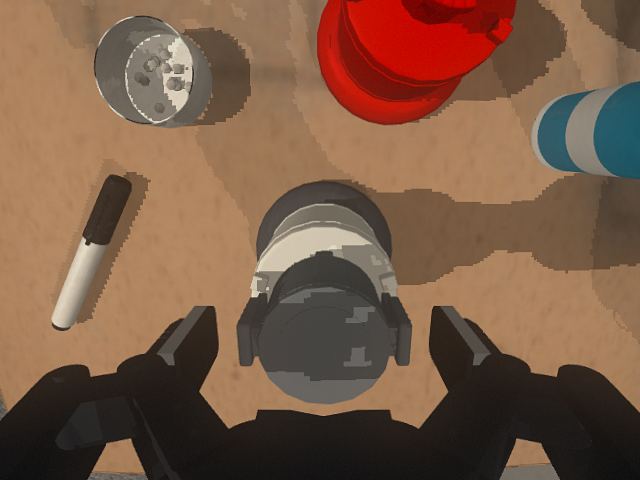

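>>> servo_tool(rows=[{"tx": 0.02,"ty": -0.08,"tz": 0.4,"turn": -0.4,"grip": -1},{"tx": 0.02,"ty": -0.08,"tz": 0.4,"turn": -0.4,"grip": -0.6},{"tx": 0.02,"ty": -0.08,"tz": 0.4,"turn": -0.4,"grip": -0.4},{"tx": 0.02,"ty": -0.08,"tz": 0.4,"turn": -0.4,"grip": 0},{"tx": 0.02,"ty": -0.08,"tz": 0.4,"turn": -0.4,"grip": 1}], squeeze=45)

```text
clock: 3.22
eef_pos: [510.6, -279.8, 129.5]
orientation: [3.14, 0.001, 1.553]
wrist_force: [-3.8, 1.8, 12.0]
grip_width: 50.4
```

>>> servo_tool(rows=[{"tx": 0,"ty": 0,"tz": 0,"turn": 0,"grip": 1},{"tx": 0,"ty": 0,"tz": 0,"turn": 0,"grip": 1},{"tx": 0,"ty": 0,"tz": 0,"turn": 0,"grip": 1},{"tx": 0,"ty": 0,"tz": 0,"turn": 0,"grip": 1},{"tx": 0,"ty": 0,"tz": 0,"turn": 0,"grip": 1}])

```text
clock: 3.63
eef_pos: [510.6, -279.8, 129.6]
orientation: [3.14, 0.001, 1.553]
wrist_force: [-3.7, 2.7, 12.0]
grip_width: 50.1
```

```bash
python3 -c "
from h import *
go(510.4,-279.6,127,88.9)
c=snap('wrist','w4')"
```

```text
clk 3.63 pos [ 510.6 -279.8  129.6] rpy [1.799e+02 1.000e-01 8.900e+01] F [-3.7  2.7 12. ] w 50.1 j1 -0.50 j6 1.09
tx 0.02 ty -0.02 tz 0.26 turn 0.1
```

View pics/w4.png

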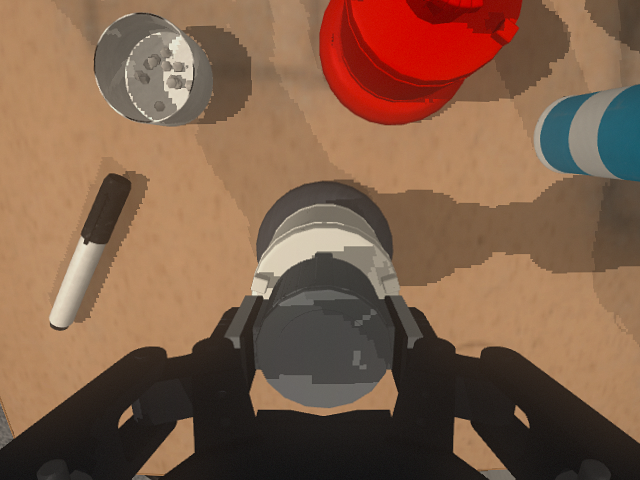

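>>> servo_tool(rows=[{"tx": 0,"ty": 0,"tz": -0.2,"turn": -4,"grip": 1},{"tx": 0,"ty": 0,"tz": -0.2,"turn": -9,"grip": 1},{"tx": 0,"ty": 0,"tz": -0.2,"turn": -14,"grip": 1},{"tx": 0,"ty": 0,"tz": -0.2,"turn": -19,"grip": 1},{"tx": 0,"ty": 0,"tz": -0.2,"turn": -24,"grip": 1}])

```text
clock: 4.1
eef_pos: [510.5, -279.5, 129.8]
orientation: [3.141, 0.0, 1.976]
wrist_force: [-0.7, 1.0, 2.0]
grip_width: 50.3
```

```bash
python3 -c "
from h import *
go(510.4,-279.6,129,160)
print(get_obs()['torque'])
c=snap('wrist','w5')"
```

```text
clk 4.10 pos [ 510.5 -279.5  129.8] rpy [180.    0.  113.2] F [-0.7  1.   2. ] w 50.3 j1 -0.50 j6 0.66
tx -0.00 ty -0.01 tz 0.08 turn -46.8
[ 0.1357612   0.05181243 -0.01743986]
```

View pics/w5.png

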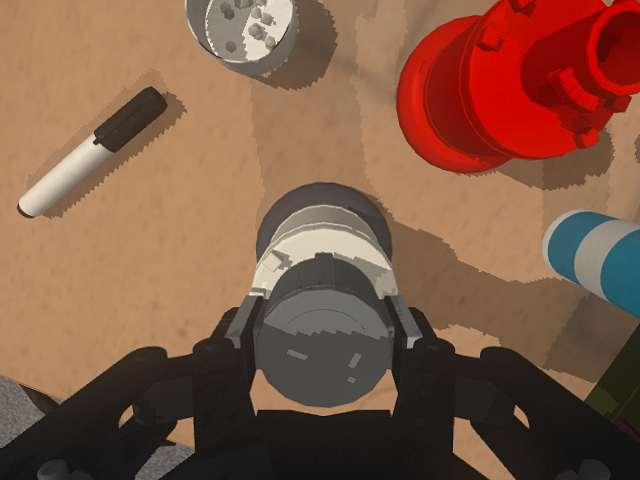

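The cap turns with the jaws: its front rib is still at (322,258), while the catch on the shoulder has moved round to (275,258). I'll carry on to about 71°.

>>> servo_tool(rows=[{"tx": 0,"ty": 0,"tz": 0,"turn": -5,"grip": 1},{"tx": 0,"ty": 0,"tz": 0,"turn": -10,"grip": 1},{"tx": 0,"ty": 0,"tz": 0,"turn": -15,"grip": 1},{"tx": 0,"ty": 0,"tz": 0,"turn": -20,"grip": 1},{"tx": 0,"ty": 0,"tz": 0,"turn": -25,"grip": 1}])

```text
clock: 4.57
eef_pos: [510.4, -279.6, 129.8]
orientation: [3.141, 0.0, 2.41]
wrist_force: [-0.9, 0.2, 2.7]
grip_width: 50.7
```

>>> servo_tool(rows=[{"tx": 0,"ty": 0,"tz": 0,"turn": -5,"grip": 1},{"tx": 0,"ty": 0,"tz": 0,"turn": -10,"grip": 1},{"tx": 0,"ty": 0,"tz": 0,"turn": -15,"grip": 1},{"tx": 0,"ty": 0,"tz": 0,"turn": -20,"grip": 1},{"tx": 0,"ty": 0,"tz": 0,"turn": -22,"grip": 1}])

```text
clock: 4.98
eef_pos: [510.3, -279.7, 129.8]
orientation: [-3.141, 0.0, 2.793]
wrist_force: [-0.5, 0.3, 2.0]
grip_width: 50.3
```

>>> servo_tool(rows=[{"tx": 0,"ty": 0,"tz": 0,"turn": 0,"grip": 1},{"tx": 0,"ty": 0,"tz": -0.3,"turn": 0,"grip": 1},{"tx": 0,"ty": 0,"tz": -0.7,"turn": 0,"grip": 1},{"tx": 0,"ty": 0,"tz": -1.1,"turn": 0,"grip": 1},{"tx": 0,"ty": 0,"tz": -1.5,"turn": 0,"grip": 1}])

```text
clock: 5.4
eef_pos: [510.3, -279.6, 144.7]
orientation: [3.142, 0.0, 2.791]
wrist_force: [-0.6, -0.5, -1.1]
grip_width: 50.2
```

```bash
python3 -c "
from h import *
go(510.4,-279.6,190,160)
print(get_obs()['torque'])
c=snap('wrist','w6')"
```

```text
clk 5.40 pos [ 510.3 -279.6  144.7] rpy [180.    0.  159.9] F [-0.6 -0.5 -1.1] w 50.2 j1 -0.50 j6 -0.15
tx -0.00 ty 0.01 tz -4.53 turn -0.1
[-0.00581619  0.03169588 -0.00808831]
```

View pics/w6.png

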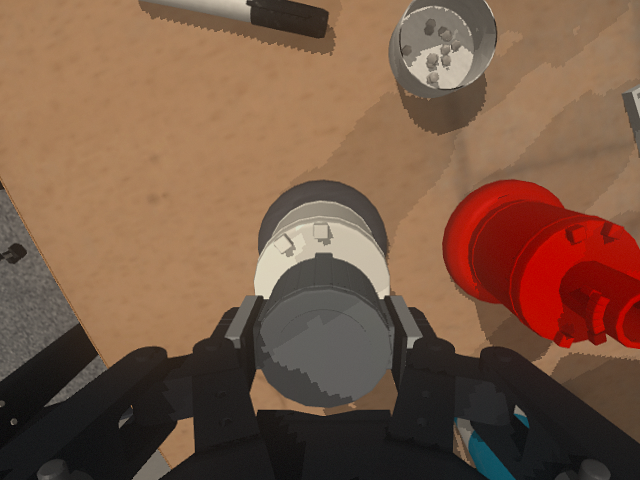

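The cap rises freely with the jaws and there is no load on the wrist, so it is unlocked. I'll lift it clear.

>>> servo_tool(rows=[{"tx": 0,"ty": 0,"tz": -1,"turn": 0,"grip": 1},{"tx": 0,"ty": 0,"tz": -2,"turn": 0,"grip": 1},{"tx": 0,"ty": 0,"tz": -3.5,"turn": 0,"grip": 1},{"tx": 0,"ty": 0,"tz": -5,"turn": 0,"grip": 1},{"tx": 0,"ty": 0,"tz": -6.5,"turn": 0,"grip": 1}])

```text
clock: 5.87
eef_pos: [510.4, -279.7, 211.0]
orientation: [-3.141, 0.001, 2.792]
wrist_force: [0.7, -0.5, -0.9]
grip_width: 50.3
```

```bash
python3 -c "
from h import *
go(510,-50,210,160)
c=snap('wrist','w7');c=snap('scene','s7')"
```

```text
clk 5.87 pos [ 510.4 -279.7  211. ] rpy [-180.     0.   159.9] F [ 0.7 -0.5 -0.9] w 50.3 j1 -0.50 j6 -0.15
tx 7.91 ty 21.56 tz 0.09 turn -0.1
```

View pics/w7.png

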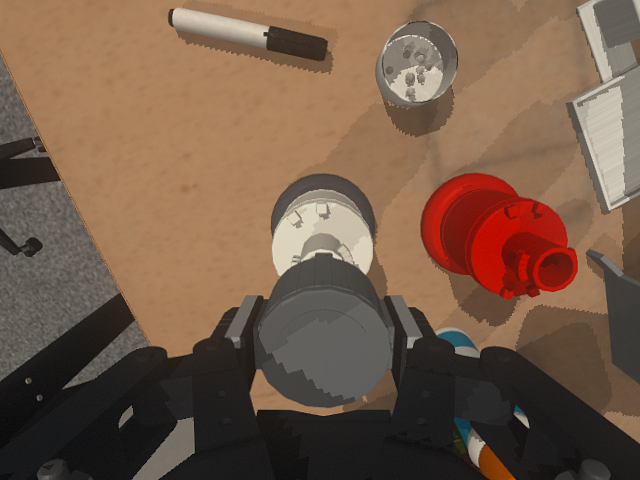

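View pics/s7.png

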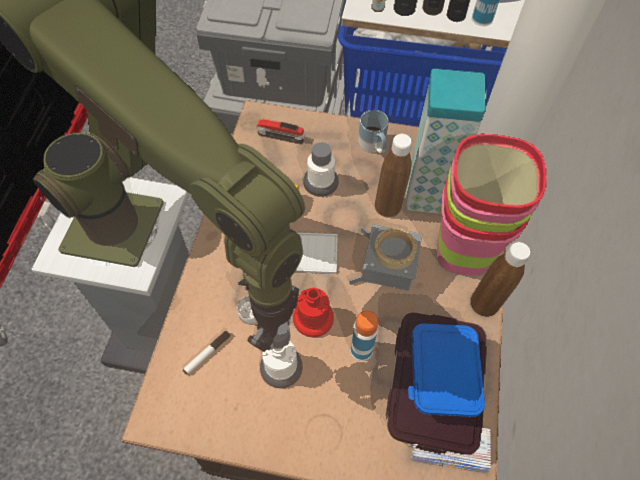

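>>> servo_tool(rows=[{"tx": 1.4,"ty": 3.8,"tz": 0,"turn": 0,"grip": 1},{"tx": 2.8,"ty": 7.6,"tz": 0,"turn": 0,"grip": 1},{"tx": 4.2,"ty": 11.4,"tz": 0,"turn": 0,"grip": 1},{"tx": 5.6,"ty": 15.2,"tz": 0,"turn": 0,"grip": 1},{"tx": 7,"ty": 19,"tz": 0,"turn": 0,"grip": 1}])

```text
clock: 6.38
eef_pos: [509.0, -75.5, 208.9]
orientation: [3.142, -0.0, 2.791]
wrist_force: [1.0, 0.3, -1.1]
grip_width: 50.2
```

```bash
python3 -c "
from h import *
go(526,24,210,160)"
```

```text
clk 6.38 pos [509.  -75.5 208.9] rpy [180.   -0.  159.9] F [ 1.   0.3 -1.1] w 50.2 j1 -0.15 j6 0.20
tx 1.82 ty 9.93 tz -0.10 turn -0.1
```

>>> servo_tool(rows=[{"tx": 0.6,"ty": 3.3,"tz": 0,"turn": -6,"grip": 1},{"tx": 1.2,"ty": 6.6,"tz": 0,"turn": -12,"grip": 1},{"tx": 1.8,"ty": 9.3,"tz": 0,"turn": -18,"grip": 1},{"tx": 1.8,"ty": 9.9,"tz": 0,"turn": -24,"grip": 1},{"tx": 1.8,"ty": 9.9,"tz": 0,"turn": -29.3,"grip": 1}])

```text
clock: 6.8
eef_pos: [526.8, 24.5, 208.9]
orientation: [3.141, -0.0, -2.971]
wrist_force: [-0.4, -0.2, -0.8]
grip_width: 49.8
```

>>> servo_tool(rows=[{"tx": 0,"ty": 0,"tz": 0,"turn": 0,"grip": 1},{"tx": 0,"ty": 0,"tz": 0,"turn": 0,"grip": 1},{"tx": 0,"ty": 0,"tz": 0,"turn": 0,"grip": 1},{"tx": 0,"ty": 0,"tz": 0,"turn": 0,"grip": 1},{"tx": 0,"ty": 0,"tz": 0,"turn": 0,"grip": 1}])

```text
clock: 7.22
eef_pos: [526.6, 21.6, 209.3]
orientation: [3.142, -0.0, -2.982]
wrist_force: [0.1, 0.6, -0.6]
grip_width: 50.3
```

```bash
python3 -c "
from h import *
go(526,24,210,-170.7)
c=snap('wrist','w8')
i=cv2.imread('pics/w8.png');cv2.imwrite('pics/w8c.png',i[100:400,170:480].repeat(2,0).repeat(2,1))"
```

```text
clk 7.22 pos [526.6  21.6 209.3] rpy [ 180.    -0.  -170.8] F [ 0.1  0.6 -0.6] w 50.3 j1 0.04 j6 -0.12
tx 0.02 ty 0.25 tz -0.07 turn -0.1
```

View pics/w8.png

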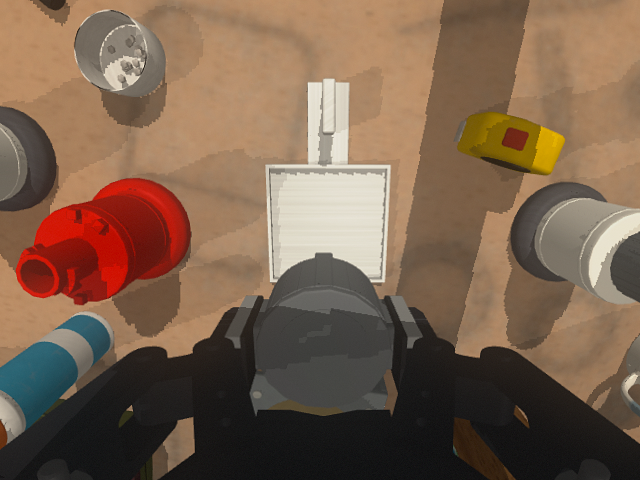

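View pics/w8c.png

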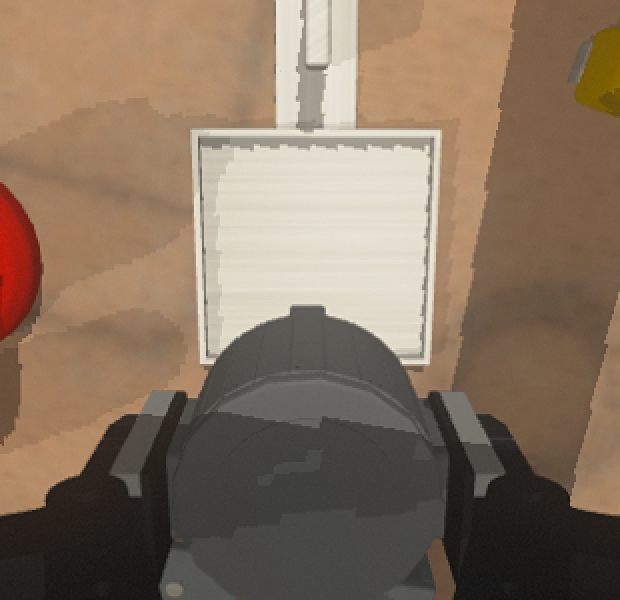

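```bash
python3 - <<'E'
from h import *
np.set_printoptions(precision=1,suppress=True)
w=load('w8')
p=np.array([(191,129),(441,129),(432,365),(200,364)])/2+[170,100]
P=back(w,p,10);print(P);print('centre',P.mean(0))
e=(P[2]+P[3]-P[0]-P[1])/2;print(np.linalg.norm(e),np.degrees(np.arctan2(e[1],e[0])))
e=(P[0]+P[3]-P[1]-P[2])/2;print(np.linalg.norm(e),np.degrees(np.arctan2(e[1],e[0])))
print('fin',back(w,[[329,82],[329.5,132]],45), )
E
```

```text
[[479.  -36.3  10. ]
 [461.4  72.   10. ]
 [570.3  90.7  10. ]
 [587.5 -19.   10. ]]
centre [524.6  26.9  10. ]
110.12530577175619 9.41718102744044
110.38715110366478 -80.92566174767387
fin [[409.3   8.   45. ]
 [444.7  14.3  45. ]]
```

```bash
python3 -c "
from h import *
go(524.6,26.9,42,-170.7)"
```

```text
clk 7.27 pos [526.6  21.6 209.3] rpy [ 180.    -0.  -170.8] F [ 0.2  0.2 -1.6] w 50.6 j1 0.04 j6 -0.12
tx 0.11 ty 0.56 tz 16.73 turn -0.1
```

>>> servo_tool(rows=[{"tx": 0.1,"ty": 0.56,"tz": 2,"turn": 0,"grip": 1},{"tx": 0.1,"ty": 0.56,"tz": 5,"turn": 0,"grip": 1},{"tx": 0.1,"ty": 0.56,"tz": 8,"turn": 0,"grip": 1},{"tx": 0.1,"ty": 0.56,"tz": 11,"turn": 0,"grip": 1},{"tx": 0.1,"ty": 0.56,"tz": 13,"turn": 0,"grip": 1}])

```text
clock: 7.68
eef_pos: [523.4, 27.0, 76.9]
orientation: [3.141, -0.003, -2.981]
wrist_force: [-0.3, -0.5, -1.3]
grip_width: 50.2
```

>>> servo_tool(rows=[{"tx": 0,"ty": 0,"tz": 1,"turn": 0,"grip": 1},{"tx": 0,"ty": 0,"tz": 2,"turn": 0,"grip": 1},{"tx": 0,"ty": 0,"tz": 3,"turn": 0,"grip": 1},{"tx": 0,"ty": 0,"tz": 3.5,"turn": 0,"grip": 1},{"tx": 0,"ty": 0,"tz": 3.7,"turn": 0,"grip": 1}])

```text
clock: 8.1
eef_pos: [525.1, 27.3, 42.1]
orientation: [-3.142, 0.0, -2.98]
wrist_force: [-1.0, -0.1, -0.6]
grip_width: 50.4
```

```bash
python3 -c "
from h import *
go(524.6,26.9,37,-170.7)
c=snap('wrist','w9')"
```

```text
clk 8.10 pos [525.1  27.3  42.1] rpy [-180.     0.  -170.8] F [-1.  -0.1 -0.6] w 50.4 j1 0.05 j6 -0.11
tx 0.05 ty -0.04 tz 0.51 turn -0.1
```

View pics/w9.png

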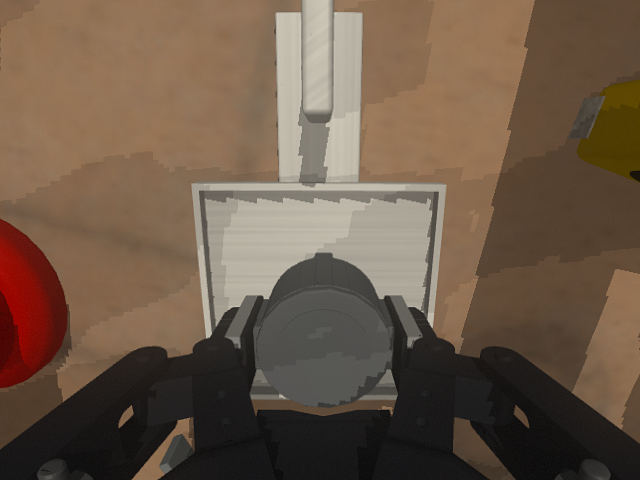

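>>> servo_tool(rows=[{"tx": 0,"ty": 0,"tz": 0.15,"turn": 0,"grip": 1},{"tx": 0,"ty": 0,"tz": 0.3,"turn": 0,"grip": 1},{"tx": 0,"ty": 0,"tz": 0.4,"turn": 0,"grip": 1},{"tx": 0,"ty": 0,"tz": 0.5,"turn": 0,"grip": 1},{"tx": 0,"ty": 0,"tz": 0.5,"turn": 0,"grip": 1}])

```text
clock: 8.57
eef_pos: [524.9, 27.4, 37.4]
orientation: [-3.142, 0.0, -2.98]
wrist_force: [-0.3, 0.2, 0.4]
grip_width: 50.4
```

>>> servo_tool(rows=[{"tx": 0,"ty": 0,"tz": 0.05,"turn": 0,"grip": 1},{"tx": 0,"ty": 0,"tz": 0.1,"turn": 0,"grip": 1},{"tx": 0,"ty": 0,"tz": 0.15,"turn": 0,"grip": 1},{"tx": 0,"ty": 0,"tz": 0.2,"turn": 0,"grip": 1},{"tx": 0,"ty": 0,"tz": 0.2,"turn": 0,"grip": 1}])

```text
clock: 8.98
eef_pos: [525.0, 27.4, 36.1]
orientation: [-3.142, 0.001, -2.98]
wrist_force: [-1.6, -1.3, 6.7]
grip_width: 50.4
```

The cap has touched down at TCP z 36, as predicted. I'll release it gently.

>>> servo_tool(rows=[{"tx": 0,"ty": 0,"tz": -0.05,"turn": 0,"grip": -0.2},{"tx": 0,"ty": 0,"tz": -0.05,"turn": 0,"grip": -0.35},{"tx": 0,"ty": 0,"tz": -0.05,"turn": 0,"grip": -0.5},{"tx": 0,"ty": 0,"tz": -0.05,"turn": 0,"grip": -0.65},{"tx": 0,"ty": 0,"tz": -0.05,"turn": 0,"grip": -0.8}])

```text
clock: 9.4
eef_pos: [524.8, 27.4, 35.7]
orientation: [3.142, -0.0, -2.98]
wrist_force: [0.5, 0.9, 0.4]
grip_width: 77.2
```

>>> servo_tool(rows=[{"tx": 0,"ty": 0,"tz": 0,"turn": 0,"grip": -0.85},{"tx": 0,"ty": 0,"tz": 0,"turn": 0,"grip": -0.85},{"tx": 0,"ty": 0,"tz": 0,"turn": 0,"grip": -0.85},{"tx": 0,"ty": 0,"tz": -0.5,"turn": 0,"grip": -0.85},{"tx": 0,"ty": 0,"tz": -1,"turn": 0,"grip": -0.85}])

```text
clock: 9.82
eef_pos: [524.5, 27.4, 45.9]
orientation: [3.142, -0.001, -2.98]
wrist_force: [1.0, 0.1, 1.3]
grip_width: 78.9
```

```bash
python3 -c "
from h import *
go(524.6,26.9,120,-170.7)
c=snap('wrist','w10')"
```

```text
clk 9.82 pos [524.5  27.4  45.9] rpy [ 180.    -0.  -170.7] F [1.  0.1 1.3] w 78.9 j1 0.05 j6 -0.11
tx 0.00 ty -0.05 tz -7.41 turn -0.0
```

View pics/w10.png

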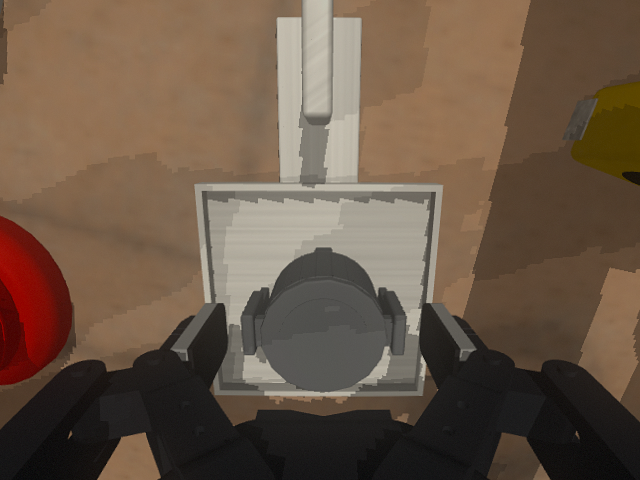

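The cap stands upright, centred in the pan and free of the jaws. I'll rise and go to the fin.

>>> servo_tool(rows=[{"tx": 0,"ty": 0,"tz": -2,"turn": 0,"grip": -0.85},{"tx": 0,"ty": 0,"tz": -4,"turn": 0,"grip": -0.85},{"tx": 0,"ty": 0,"tz": -6,"turn": 0,"grip": -0.85},{"tx": 3,"ty": 0,"tz": -7,"turn": 0,"grip": -0.85},{"tx": 6,"ty": 0,"tz": -7,"turn": 0,"grip": -0.85}])

```text
clock: 10.28
eef_pos: [469.1, 17.9, 118.8]
orientation: [-3.141, 0.008, -2.98]
wrist_force: [-0.3, -0.4, 0.3]
grip_width: 78.7
```

```bash
python3 -c "
from h import *
go(421,9.9,32,-170.7)
c=snap('wrist','w11')"
```

```text
clk 10.28 pos [469.1  17.9 118.8] rpy [-179.9    0.5 -170.7] F [-0.3 -0.4  0.3] w 78.7 j1 0.04 j6 -0.12
tx 4.95 ty -0.01 tz 8.65 turn -0.0
```

View pics/w11.png

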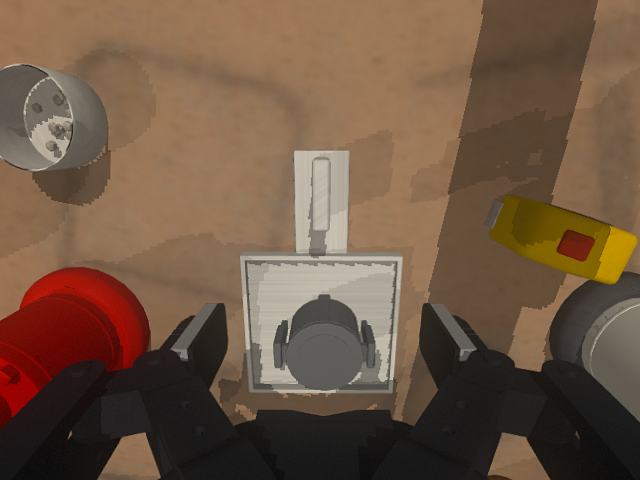

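>>> servo_tool(rows=[{"tx": 2.5,"ty": 0,"tz": 0,"turn": 0,"grip": -0.3},{"tx": 4.5,"ty": 0,"tz": 0,"turn": 0,"grip": -0.2},{"tx": 4.5,"ty": 0,"tz": 1.5,"turn": 0,"grip": -0.1},{"tx": 4.5,"ty": 0,"tz": 3,"turn": 0,"grip": -0.1},{"tx": 4.5,"ty": 0,"tz": 4,"turn": 0,"grip": -0.1}])

```text
clock: 10.75
eef_pos: [420.7, 10.5, 75.5]
orientation: [-3.142, 0.0, -2.98]
wrist_force: [0.3, 0.4, -0.4]
grip_width: 46.8
```

```bash
python3 -c "
from h import *
go(421,9.9,32,-170.7)
c=snap('wrist','w12')"
```

```text
clk 10.75 pos [420.7  10.5  75.5] rpy [-180.     0.  -170.8] F [ 0.3  0.4 -0.4] w 46.8 j1 0.02 j6 -0.14
tx -0.02 ty -0.06 tz 4.35 turn -0.1
```

View pics/w12.png

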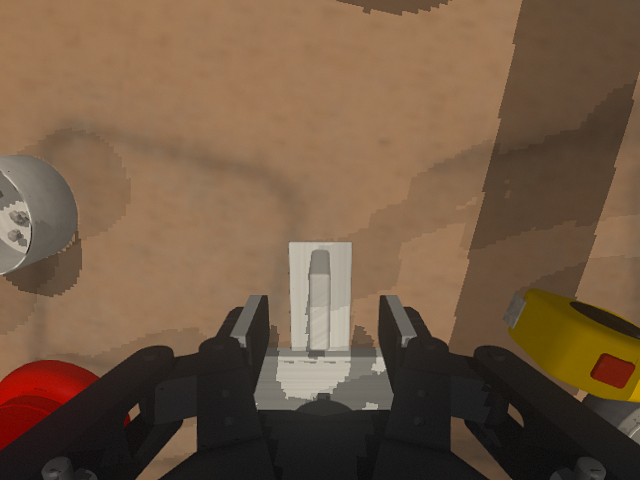

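>>> servo_tool(rows=[{"tx": 0,"ty": -0.05,"tz": 1,"turn": 0,"grip": -0.1},{"tx": 0,"ty": -0.05,"tz": 2,"turn": 0,"grip": -0.1},{"tx": 0,"ty": -0.05,"tz": 3,"turn": 0,"grip": -0.1},{"tx": 0,"ty": -0.05,"tz": 3.8,"turn": 0,"grip": 0.1},{"tx": 0,"ty": -0.05,"tz": 4.2,"turn": 0,"grip": 0.3}])

```text
clock: 11.22
eef_pos: [421.0, 10.0, 33.3]
orientation: [3.141, -0.001, -2.98]
wrist_force: [-0.9, 0.4, -0.6]
grip_width: 30.1
```

>>> servo_tool(rows=[{"tx": 0,"ty": 0,"tz": 0,"turn": 0,"grip": 0.5},{"tx": 0,"ty": 0,"tz": 0,"turn": 0,"grip": 0.7},{"tx": 0,"ty": 0,"tz": 0,"turn": 0,"grip": 1},{"tx": 0,"ty": 0,"tz": 0,"turn": 0,"grip": 1},{"tx": 0,"ty": 0,"tz": 0,"turn": 0,"grip": 1}], squeeze=30)

```text
clock: 11.63
eef_pos: [421.6, 10.1, 34.2]
orientation: [-3.142, 0.001, -2.98]
wrist_force: [-0.3, -0.6, 0.1]
grip_width: 9.9
```

```bash
python3 -c "
from h import *
go(421,9.9,32,-170.7)
c=snap('wrist','w13');c=snap('top','t13')"
```

```text
clk 11.63 pos [421.6  10.1  34.2] rpy [-180.     0.  -170.7] F [-0.3 -0.6  0.1] w 9.9 j1 0.02 j6 -0.14
tx 0.06 ty -0.01 tz 0.21 turn -0.0
```

View pics/w13.png

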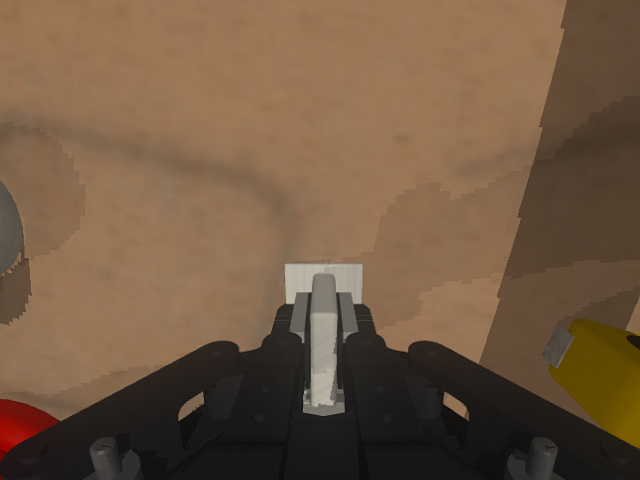

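View pics/t13.png

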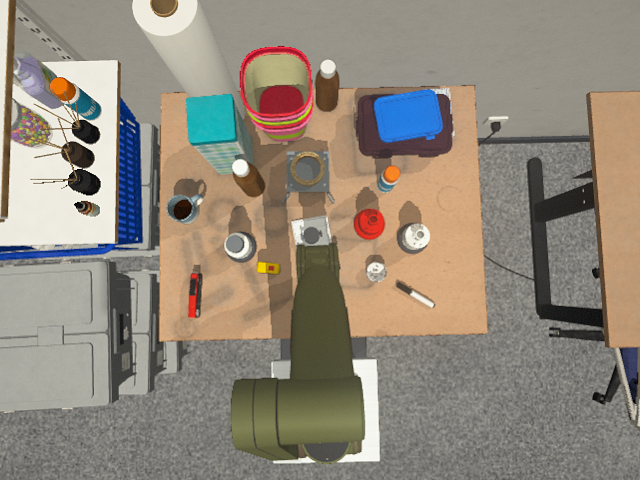

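```bash
python3 -c "
from h import *
go(450.6,38.9,34.2,178.7)
i=cv2.imread('pics/t13.png')[135:260,270:350]
cv2.imwrite('pics/t13c.png',cv2.resize(i,None,fx=6,fy=6,interpolation=cv2.INTER_CUBIC)[:600])"
```

```text
clk 11.73 pos [421.6  10.1  34.1] rpy [-180.     0.  -170.7] F [ 0.1 -0.2 -0.1] w 9.7 j1 0.02 j6 -0.14
tx -3.33 ty 2.38 tz -0.00 turn 10.6
```

View pics/t13c.png

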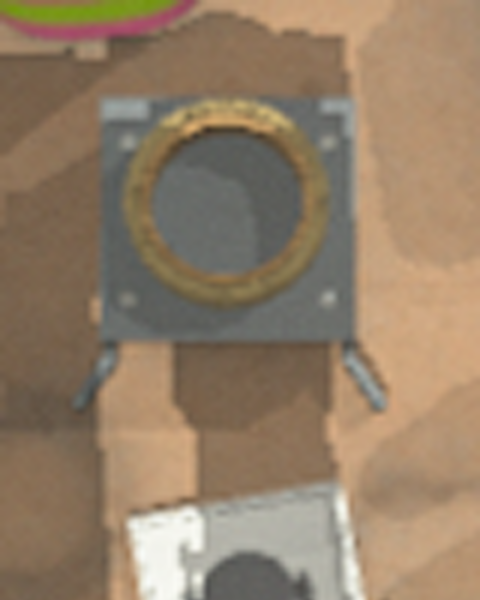

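>>> servo_tool(rows=[{"tx": -0.3,"ty": 0.2,"tz": 0,"turn": 1,"grip": 1},{"tx": -0.8,"ty": 0.5,"tz": 0,"turn": 2.5,"grip": 1},{"tx": -1.3,"ty": 0.9,"tz": 0,"turn": 4,"grip": 1},{"tx": -1.8,"ty": 1.3,"tz": 0,"turn": 5.5,"grip": 1},{"tx": -2.2,"ty": 1.6,"tz": 0,"turn": 7,"grip": 1}])

```text
clock: 12.15
eef_pos: [436.7, 28.4, 34.0]
orientation: [-3.139, -0.006, -3.105]
wrist_force: [-8.4, -3.5, 13.0]
grip_width: 9.1
```

```bash
python3 -c "
from h import *
np.set_printoptions(precision=1,suppress=True)
print(back(load('t13'),[[270+228.5/6,135+342/6],[308,135+142/6]],66))
go(450.6,38.9,34.2,178.7)"
```

```text
[[650.4  34.8  66. ]
 [751.8  32.8  66. ]]
clk 12.15 pos [436.7  28.4  34. ] rpy [-179.9   -0.4 -177.9] F [-8.4 -3.5 13. ] w 9.1 j1 0.07 j6 0.03
tx -1.43 ty 0.99 tz -0.03 turn 3.4
```

>>> servo_tool(rows=[{"tx": -0.3,"ty": 0.2,"tz": -0.1,"turn": 0.8,"grip": 1},{"tx": -0.6,"ty": 0.4,"tz": -0.15,"turn": 1.7,"grip": 1},{"tx": -1,"ty": 0.7,"tz": -0.15,"turn": 2.7,"grip": 1},{"tx": -1.2,"ty": 0.9,"tz": -0.15,"turn": 3.5,"grip": 1},{"tx": -1.2,"ty": 0.9,"tz": -0.15,"turn": 3.5,"grip": 1}])

```text
clock: 12.57
eef_pos: [453.0, 39.4, 35.2]
orientation: [3.141, 0.001, 3.12]
wrist_force: [0.1, -0.2, -3.4]
grip_width: 9.6
```

```bash
python3 -c "
from h import *
go(450.6,38.9,34.2,178.7)
snap('top','t14')
i=cv2.imread('pics/t14.png')[135:260,270:350]
cv2.imwrite('pics/t14c.png',cv2.resize(i,None,fx=6,fy=6,interpolation=cv2.INTER_CUBIC)[:600])"
```

```text
clk 12.57 pos [453.   39.4  35.2] rpy [180.    0.  178.7] F [ 0.1 -0.2 -3.4] w 9.6 j1 0.09 j6 0.11
tx 0.24 ty -0.05 tz 0.10 turn 0.0
```

View pics/t14c.png

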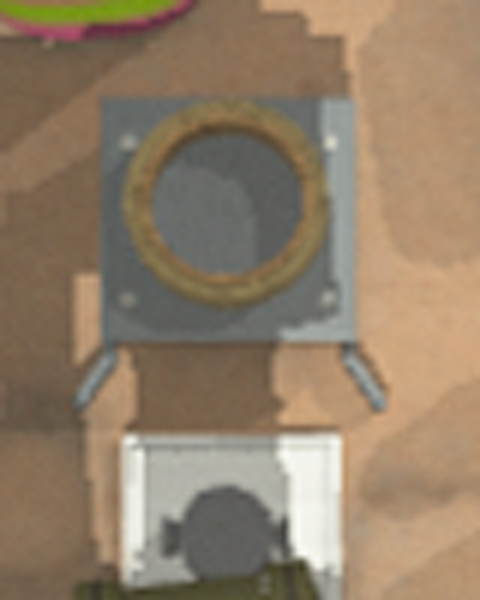

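```bash
python3 -c "
from h import *
np.set_printoptions(precision=1,suppress=True)
t=load('t14');f=lambda p,z:print(back(t,np.array(p)/6+[270,135],z))
f([[122,434],[342,434],[343,560],[122,560]],10)
f([[79,405],[382,406],[112,345],[346,345]],22)
f([[101,341],[356,341]],66)"
```

```text
[[613.5  91.6  10. ]
 [610.8 -21.4  10. ]
 [545.7 -20.3  10. ]
 [548.5  92.8  10. ]]
[[627.3 112.6  22. ]
 [623.  -42.   22. ]
 [657.9  95.2  22. ]
 [655.  -24.4  22. ]]
[[652.4  98.2  66. ]
 [649.3 -28.7  66. ]]
```

>>> servo_tool(rows=[{"tx": -0.3,"ty": 0.05,"tz": 0,"turn": 0,"grip": 1},{"tx": -0.9,"ty": 0.08,"tz": 0,"turn": 0,"grip": 1},{"tx": -1.6,"ty": 0.08,"tz": 0,"turn": 0,"grip": 1},{"tx": -2.3,"ty": 0.08,"tz": 0,"turn": 0,"grip": 1},{"tx": -3,"ty": 0.08,"tz": 0,"turn": 0,"grip": 1}])

```text
clock: 13.03
eef_pos: [483.3, 38.9, 35.4]
orientation: [3.142, 0.001, 3.12]
wrist_force: [0.0, 0.1, -2.3]
grip_width: 9.8
```

```bash
python3 -c "
from h import *
go(603,35.5,34.2,178.7)
snap('top','t15')
i=cv2.imread('pics/t15.png')[135:260,270:350]
cv2.imwrite('pics/t15c.png',cv2.resize(i,None,fx=6,fy=6,interpolation=cv2.INTER_CUBIC)[:600])"
```

```text
clk 13.03 pos [483.3  38.9  35.4] rpy [180.    0.  178.7] F [ 0.   0.1 -2.3] w 9.8 j1 0.08 j6 0.10
tx -11.97 ty -0.08 tz 0.13 turn 0.0
```

View pics/t15c.png

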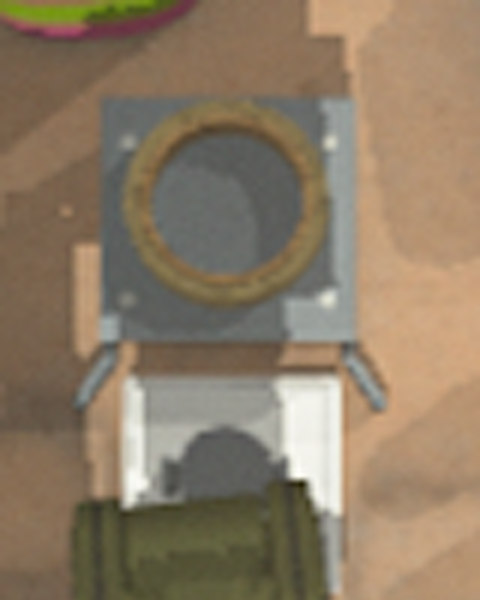

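>>> servo_tool(rows=[{"tx": -0.4,"ty": 0.08,"tz": 0,"turn": 0,"grip": 1},{"tx": -1.1,"ty": 0.08,"tz": 0,"turn": 0,"grip": 1},{"tx": -1.9,"ty": 0.08,"tz": 0,"turn": 0,"grip": 1},{"tx": -2.7,"ty": 0.08,"tz": 0,"turn": 0,"grip": 1},{"tx": -3.5,"ty": 0.08,"tz": 0,"turn": 0,"grip": 1}])

```text
clock: 13.5
eef_pos: [518.1, 39.0, 35.4]
orientation: [3.142, 0.0, 3.12]
wrist_force: [-0.3, -0.0, -3.8]
grip_width: 9.5
```

>>> servo_tool(rows=[{"tx": -0.6,"ty": 0,"tz": 0,"turn": 0,"grip": 1},{"tx": -1.2,"ty": 0,"tz": 0,"turn": 0,"grip": 1},{"tx": -1.9,"ty": 0,"tz": 0,"turn": 0,"grip": 1},{"tx": -2.6,"ty": 0,"tz": 0,"turn": 0,"grip": 1},{"tx": -3.3,"ty": 0,"tz": 0,"turn": 0,"grip": 1}])

```text
clock: 13.92
eef_pos: [550.6, 38.3, 35.2]
orientation: [-3.142, -0.0, 3.12]
wrist_force: [1.0, -0.4, -2.4]
grip_width: 10.0
```

```bash
python3 -c "
from h import *
go(603,35.5,34.2,178.7)
snap('scene','s16')
i=cv2.imread('pics/s16.png')[180:320,250:450]
cv2.imwrite('pics/s16c.png',cv2.resize(i,None,fx=4,fy=4,interpolation=cv2.INTER_CUBIC)[:600])"
```

```text
clk 13.92 pos [550.6  38.3  35.2] rpy [-180.    -0.   178.8] F [ 1.  -0.4 -2.4] w 10.0 j1 0.07 j6 0.09
tx -5.24 ty -0.16 tz 0.10 turn 0.1
```

View pics/s16c.png

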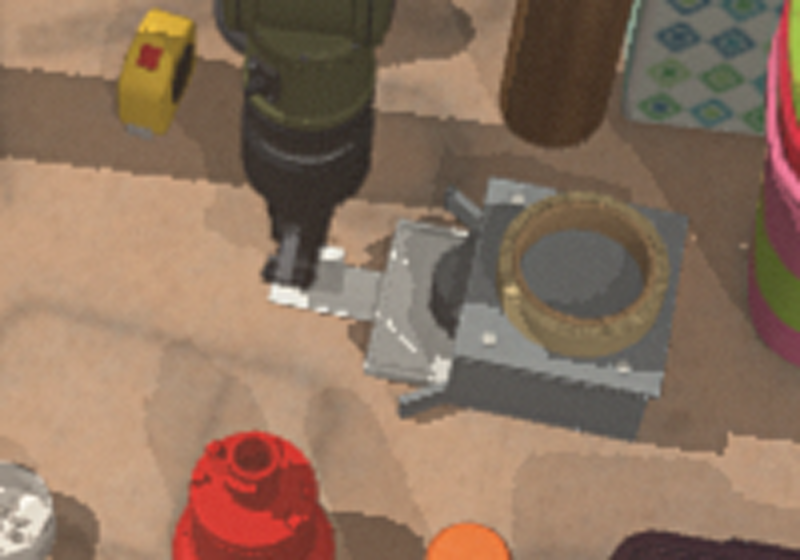

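>>> servo_tool(rows=[{"tx": -0.5,"ty": 0,"tz": 0,"turn": 0,"grip": 1},{"tx": -1.2,"ty": 0,"tz": 0,"turn": 0,"grip": 1},{"tx": -2,"ty": 0,"tz": 0,"turn": 0,"grip": 1},{"tx": -2.8,"ty": 0,"tz": 0,"turn": 0,"grip": 1},{"tx": -3.6,"ty": 0,"tz": 0,"turn": 0,"grip": 1}])

```text
clock: 14.38
eef_pos: [587.1, 37.5, 35.4]
orientation: [3.142, 0.0, 3.12]
wrist_force: [1.2, -0.3, -3.5]
grip_width: 9.6
```

>>> servo_tool(rows=[{"tx": -0.25,"ty": 0,"tz": 0,"turn": 0,"grip": 1},{"tx": -0.5,"ty": 0,"tz": 0,"turn": 0,"grip": 1},{"tx": -0.75,"ty": 0,"tz": 0,"turn": 0,"grip": 1},{"tx": -1.0,"ty": 0,"tz": 0,"turn": 0,"grip": 1},{"tx": -1.2,"ty": 0,"tz": 0,"turn": 0,"grip": 1}])

```text
clock: 14.8
eef_pos: [597.9, 37.2, 35.2]
orientation: [-3.142, -0.0, 3.12]
wrist_force: [-0.4, 0.8, -2.4]
grip_width: 9.6
```

>>> servo_tool(rows=[{"tx": -0.1,"ty": 0,"tz": 0,"turn": 0,"grip": 1},{"tx": -0.2,"ty": 0,"tz": 0,"turn": 0,"grip": 1},{"tx": -0.3,"ty": 0,"tz": 0,"turn": 0,"grip": 1},{"tx": -0.4,"ty": 0,"tz": 0,"turn": 0,"grip": 1},{"tx": -0.5,"ty": 0,"tz": 0,"turn": 0,"grip": 1}])

```text
clock: 15.22
eef_pos: [603.0, 37.2, 35.3]
orientation: [-3.142, -0.0, 3.12]
wrist_force: [-0.8, -0.9, -3.7]
grip_width: 9.6
```

>>> servo_tool(rows=[{"tx": -0.1,"ty": 0,"tz": 0,"turn": 0,"grip": 1},{"tx": -0.2,"ty": 0,"tz": 0,"turn": 0,"grip": 1},{"tx": -0.3,"ty": 0,"tz": 0,"turn": 0,"grip": 1},{"tx": -0.4,"ty": 0,"tz": 0,"turn": 0,"grip": 1},{"tx": -0.4,"ty": 0,"tz": 0,"turn": 0,"grip": 1}])

```text
clock: 15.63
eef_pos: [605.3, 37.3, 34.8]
orientation: [3.141, -0.004, 3.12]
wrist_force: [-4.7, 0.5, -1.2]
grip_width: 9.2
```

>>> servo_tool(rows=[{"tx": -0.1,"ty": 0,"tz": 0,"turn": 0,"grip": 1},{"tx": -0.2,"ty": 0,"tz": 0,"turn": 0,"grip": 1},{"tx": -0.2,"ty": 0,"tz": 0,"turn": 0,"grip": 1},{"tx": -0.2,"ty": 0,"tz": 0,"turn": 0,"grip": 1},{"tx": -0.2,"ty": 0,"tz": 0,"turn": 0,"grip": 1}])

```text
clock: 16.05
eef_pos: [605.3, 37.4, 34.6]
orientation: [3.141, -0.007, 3.12]
wrist_force: [-9.2, 1.7, 1.7]
grip_width: 9.8
```

```bash
python3 -c "
from h import *
go(603,35.5,34.2,178.7)
snap('scene','s17');snap('top','t17')
i=cv2.imread('pics/s17.png')[180:320,250:450]
cv2.imwrite('pics/s17c.png',cv2.resize(i,None,fx=4,fy=4,interpolation=cv2.INTER_CUBIC)[:600])"
```

```text
clk 16.05 pos [605.3  37.4  34.6] rpy [180.   -0.4 178.8] F [-9.2  1.7  1.7] w 9.8 j1 0.06 j6 0.08
tx 0.22 ty -0.19 tz 0.04 turn 0.1
```

View pics/s17c.png

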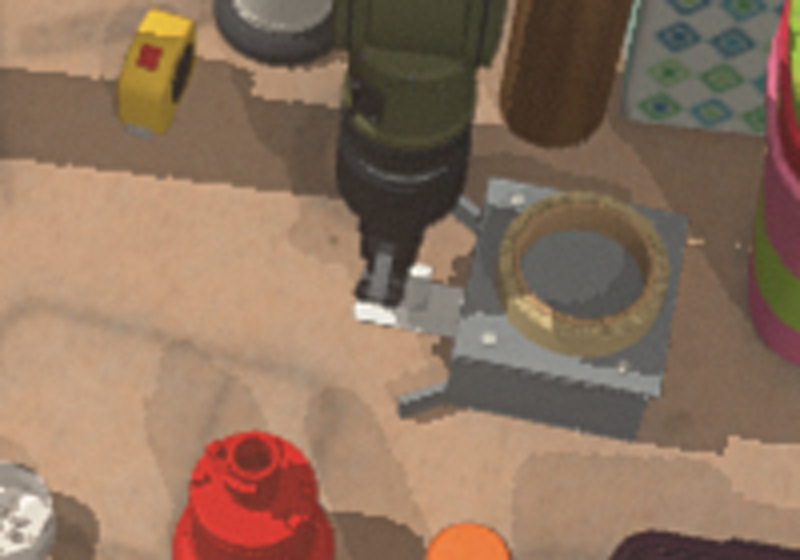

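The tray is against the back stop: the push rose to 9 N with no further travel. I'll ease off, release and withdraw straight up.

>>> servo_tool(rows=[{"tx": 0.2,"ty": 0,"tz": 0,"turn": 0,"grip": 1},{"tx": 0.25,"ty": 0,"tz": 0,"turn": 0,"grip": 0.7},{"tx": 0.25,"ty": 0,"tz": 0,"turn": 0,"grip": 0.4},{"tx": 0.25,"ty": 0,"tz": 0,"turn": 0,"grip": 0.1},{"tx": 0.25,"ty": 0,"tz": 0,"turn": 0,"grip": 0}])

```text
clock: 16.57
eef_pos: [608.2, 37.0, 36.1]
orientation: [3.142, 0.003, 3.12]
wrist_force: [-0.5, -0.9, -0.9]
grip_width: 42.6
```

>>> servo_tool(rows=[{"tx": 0,"ty": 0,"tz": 0,"turn": 0,"grip": 0},{"tx": 0,"ty": 0,"tz": 0,"turn": 0,"grip": 0},{"tx": 0,"ty": 0,"tz": -1,"turn": 0,"grip": 0},{"tx": 0,"ty": 0,"tz": -3,"turn": 0,"grip": 0},{"tx": 0,"ty": 0,"tz": -5,"turn": 0,"grip": 0}])

```text
clock: 16.98
eef_pos: [605.7, 37.0, 85.6]
orientation: [-3.141, -0.002, 3.12]
wrist_force: [-0.1, 0.5, 0.4]
grip_width: 42.6
```

>>> servo_tool(rows=[{"tx": 2,"ty": 0,"tz": -3,"turn": 0,"grip": 0},{"tx": 5,"ty": 0,"tz": -6,"turn": 0,"grip": 0},{"tx": 9,"ty": 0,"tz": -8,"turn": 0,"grip": 0},{"tx": 13,"ty": 0,"tz": -8,"turn": 0,"grip": 0},{"tx": 16,"ty": 0,"tz": -8,"turn": 0,"grip": 0}])

```text
clock: 17.4
eef_pos: [445.0, 40.6, 167.5]
orientation: [3.141, 0.003, 3.12]
wrist_force: [-0.6, 0.7, 0.6]
grip_width: 42.8
```

>>> servo_tool(rows=[{"tx": 2,"ty": 0,"tz": 0,"turn": 0,"grip": 0},{"tx": 4,"ty": 0,"tz": 0,"turn": 0,"grip": 0},{"tx": 5,"ty": 0,"tz": 0,"turn": 0,"grip": 0},{"tx": 6,"ty": 0,"tz": 0,"turn": 0,"grip": 0},{"tx": 6,"ty": 0,"tz": 0,"turn": 0,"grip": 0}])

```text
clock: 17.82
eef_pos: [385.2, 41.8, 165.6]
orientation: [-3.142, -0.001, 3.12]
wrist_force: [-0.8, -0.1, 0.1]
grip_width: 42.8
```

```bash
python3 -c "
from h import *
go(603,35.5,34.2,178.7)
snap('scene','s18');snap('top','t18');snap('wrist','w18')
i=cv2.imread('pics/s18.png')[180:320,250:450]
cv2.imwrite('pics/s18c.png',cv2.resize(i,None,fx=4,fy=4,interpolation=cv2.INTER_CUBIC)[:600])"
```

```text
clk 17.82 pos [385.2  41.8 165.6] rpy [-180.    -0.   178.8] F [-0.8 -0.1  0.1] w 42.8 j1 0.11 j6 0.13
tx -21.80 ty -0.16 tz 13.13 turn 0.1
```

View pics/s18c.png

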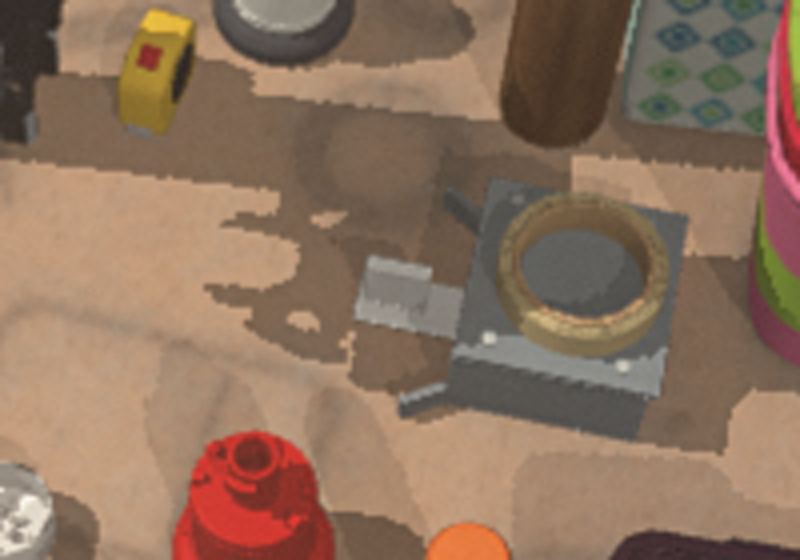

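View pics/t18.png

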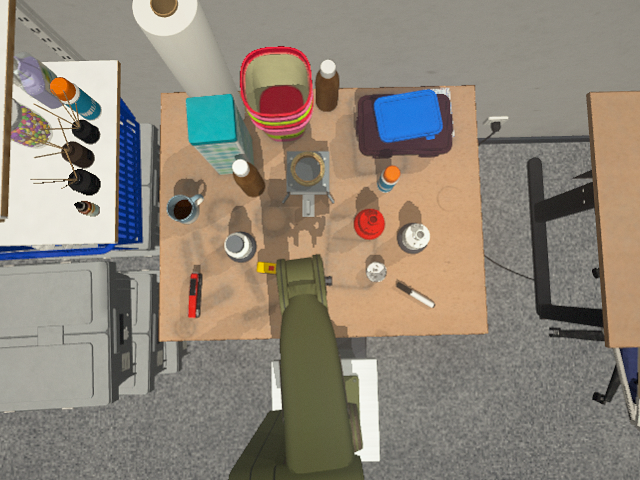

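View pics/w18.png

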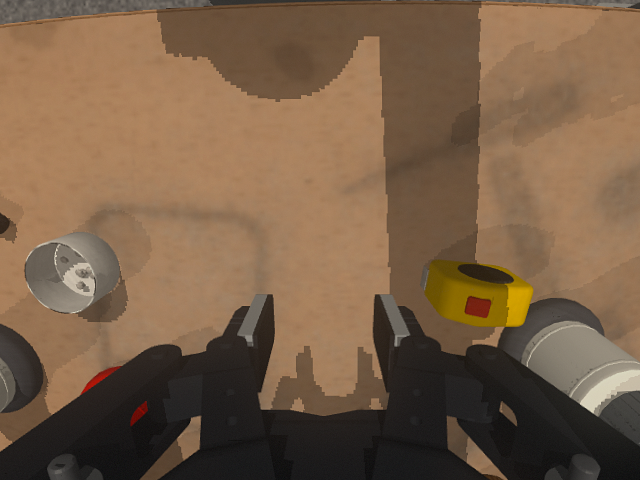

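```bash
python3 -c "
from h import *
i=cv2.imread('pics/t18.png')[140:230,270:350]
cv2.imwrite('pics/t18c.png',cv2.resize(i,None,fx=6,fy=6,interpolation=cv2.INTER_CUBIC))"
```

```text
(no output)
```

View pics/t18c.png

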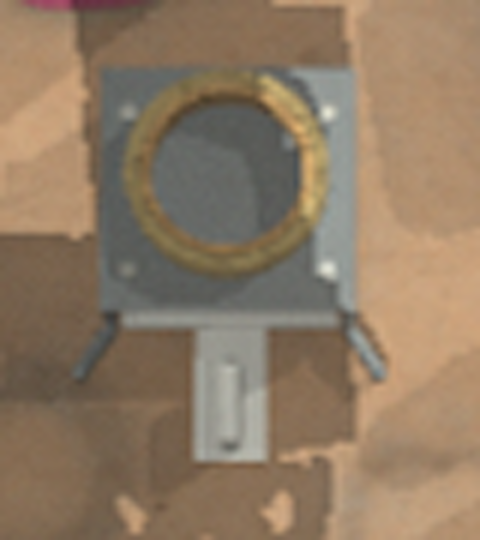

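```bash
python3 -c "
from h import *
np.set_printoptions(precision=1,suppress=True)
t=load('t18');f=lambda p,z:print(back(t,np.array(p)/6+[270,140],z))
f([[230,327]],10);f([[230,462]],3);f([[228,313]],66);f([[113,317],[346,317]],22);f([[230,450],[230,362]],45)
t=load('s18');f=lambda p,z:print('S',back(t,np.array(p)/4+[250,180],z))
f([[355,317],[456,338]],3)
f([[413,236+120],[490,178]],66)
f([[369,258],[433,268]],45)"
```

```text
[[652.2  35.3  10. ]]
[[583.1  36.9   3. ]]
[[649.9  35.   66. ]]
[[656.8  94.7  22. ]
 [653.9 -24.4  22. ]]
[[583.8  35.9  45. ]
 [628.5  35.   45. ]]
S [[589.5  20.2   3. ]
 [653.9  18.2   3. ]]
S [[631.8 -33.7  66. ]
 [657.5  98.8  66. ]]
S [[593.2  39.6  45. ]
 [632.9  40.5  45. ]]
```

```bash
python3 -c "
from rig import finish_job
print(finish_job())"
```

```text
the job is handed in; nothing more can be done
None
```

I handed the job in at about 18 s of the 64 s allowed. The cap came off the safety jar and is in the tray's pan, and the tray is fully home in the dock with its fin in front.

**What I did:**
- I squeezed both tabs, turned the cap about 71° anticlockwise and lifted it straight off.
- I set the cap down upright in the middle of the pan and let go.
- I gripped the fin, squared the tray to the dock and slid it in until it met the back stop. The push there rose to about 9 N with no further travel.
- I then released the fin and moved the arm well clear.

**Last checks:**
- In the final top view, the pan's rear edge is about 1–2 mm inside the mouth, where 2 mm is expected.
- The tongue's end is about 67 mm out in front, as expected.
- The plain jar and the other things in view looked unmoved, and the tape roll is still on the dock's roof.
- The largest wrist force reported was about 16 N.

**What I could not confirm:**
- The cap is hidden under the roof once the tray is home. I last saw it partway in, in place in the pan, and the rest of the slide met no resistance.
- The scene camera read positions 3–6 mm farther along x than the top camera. I worked from the wrist and top cameras and from the contact with the back stop.

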